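Put the spindle spacer rings away on their pin stands

ROBOT

A 6-joint arm with a two-finger parallel gripper is mounted at the origin on a cart in front of the work surface, level with it; the furniture and walls round the work are solid. World frame = base frame: x ahead of the robot, y to its left, z up, the work surface at z = 0. Lengths are in mm, angles in rad, forces in N, time in s.
With the tool pointing down it reaches from about 350 to 975 mm from the base axis. Payload 7.1 kg.
Tool frame: the origin (TCP) lies on the centre line of the jaws, within the pads' length; the fingertips stand 17 mm ahead of it and the grasp point (between the pads) lies 2 mm behind it (tip_extent is the distance from the TCP to the fingertips, in mm); z points along the fingers, y is the line along which they close (so a half turn about z gives the same grasp; the last joint's range is limited). The gripper opens to 88 mm and grips with 3 to 60 N. Pads are 20 mm wide; open, the fingers measure 115 mm over their backs; the gripper's body (75 mm by 178 mm) begins 61 mm behind the grasp point.
Start: joints at [1.082, 0.423, 1.63, -0, 1.089, -0.019], TCP at [282.91, 557.285, 239.675] pointing down, gripper open.
Joint ranges: [-3, 3], [-0.9, 2.11], [0.09, 2.58], [-1.31, 4.45], [0.11, 2.69], [-2.54, 2.54]. Speed limits (rad/s): [2.39, 2.39, 3.01, 3.14, 3.14, 3.14].

INTERFACE

Orientations are given as a rotation vector (axis times angle).
In Python, from workcell import get_obs, get_image, camera_model, close_job, look_for, outline_of, pinpoint, tip_extent gives the robot as it stands.
- The arm moves only by the shell command python3 -m jog 'ROWS'. ROWS is text: rows parted by semicolons, each of 7 numbers parted by spaces: the shift along the tool's x, y, z as a fraction of full scale, then the turn, a rotation vector about the tool's x, y, z as a fraction of full scale, then the closure, from -1 (fully open) to 1 (shut). A call has 1 to 8 rows; each row is the pose to reach, as a shift and turn from the pose commanded when the call began, along the tool's axes at that moment; what a row does not reach only later rows make up. Full scale, the value 1, is 0.2 m for a shift and 30 degrees for a turn. A row lasts 1/10 s, in which the tool goes at most 50 mm and 8.59 degrees, less where a joint would pass 70% of its speed; a pose out of reach is approached as far as the arm can. A call with a number of a shift or a turn outside -1 to 1 is refused whole. A call with a gripper value outside its range is refused whole. The fingers move at their own pace and stop on an object; the grip force is fixed at half the most. Time passes only in rows, so rows that repeat a pose let the fingers close. It gives the time, the measured TCP pose, the force, the opening and the grip force at its end, in the units of the state.
- get_obs(): the state, without advancing time (a new reading comes with each control period).
- get_image(name): name is "scene" or "top" or "wrist"; returns the picture (400x640x3 uint8, red, green, blue); there is no depth.
- camera_model(name): a dict with "fx", "fy", "cx", "cy" (pixels), "origin" and "orientation" of the camera in the world; the wrist camera has in their place "tool_from_camera" (4x4, takes a point from camera to tool coordinates, whose origin is the TCP and whose axes are the flange's). Camera axes: x right, y down, z forward; pixel columns grow to the right and rows downward; lengths in mm; the calibration is good to about 2 mm. A picture is of the moment at which its call begins: read the wrist's pose just before it. camera_model takes no time and is no camera call.
- close_job(): hands the job in; it is judged then, once.
Trained networks look in the newest picture that a camera, given by its name, has taken for a name from the list of things; names that differ only in an ending like _2 or _b are one class to them, and where a whole thing is asked for, a point or a joint stands for the part that bears it (a point fixed in the world has none). Each returns a list of dicts, best first, with "confidence" (0 to 1); they miss things now and then, are a little off and sometimes report something else, mostly with a low value. They report only what shows in the picture. A call takes as long as a camera call. They do not tell look-alikes from the thing itself.
- look_for(target, camera): "xyz" ([x, y, z] in mm, in the coordinates of the camera as it stood for that picture, good to about 4 mm: the middle of the surface that is visible of it).
- outline_of(target, camera): "mask" (400x640 bool, what is visible of it).
- pinpoint(target, camera): "xyz" ([x, y, z] in mm, in the coordinates of the camera as it stood for that picture, good to about 4 mm: a listed point, or the origin of a listed thing).
The state is a dict: "t": time; "qpos": joint angles; "qvel": joint speeds; "joint_torque": joint torques, N m; "ee_pos": TCP position; "orientation": TCP orientation; "ft_force": force on the tool from outside, world axes, zero at the start; "moment": the same for the moment, N m; "width": finger opening in mm; "grasp_force": force on a finger pad.
Only numpy, scipy, OpenCV 4.12 (cv2) and the standard library are available. Lean on these libraries where they do the work, as an engineer would, in place of code of your own. Each camera call takes 0.05 s, during which the arm holds its last target. There are 200 camera calls.

TASK

Put the four plain grey spacer rings away on the pin stands, each lying flat on its stand with the pin through its bore: the thickest ring on the tallest pin, the medium ring on the middle pin, and the two thin rings together, one on top of the other, on the shortest pin. Leave the ball bearing and the cutter block where they lie.

Things in the scene. Friction and masses are not known exactly. Their poses are not given: they have to be found in the camera images.
- ring_thick: the thickest plain grey steel spacer ring, 60 mm outside diameter, 30 mm thick, bore 30 mm, lying flat and loose. Origin: centre of its underside on the bore axis; z up along the bore. Grip across the outside from above, in any direction with room for the fingers.
- ring_medium: the medium plain grey steel spacer ring, 60 mm outside diameter, 20 mm thick, bore 30 mm, lying flat and loose. Origin: centre of its underside on the bore axis; z up along the bore. Grip across the outside from above, in any direction with room for the fingers.
- ring_thin_a: one of two identical thin rings: plain grey steel spacer ring, 55 mm outside diameter, 12 mm thick, bore 30 mm, lying flat and loose. Origin: centre of its underside on the bore axis; z up along the bore. Grip across the outside from above, in any direction with room for the fingers.
- ring_thin_b: the other of two identical thin rings: plain grey steel spacer ring, 55 mm outside diameter, 12 mm thick, bore 30 mm, lying flat and loose. Origin: centre of its underside on the bore axis; z up along the bore. Grip across the outside from above, in any direction with room for the fingers.
- stand_tall: the tallest and widest of three fixed pin stands: round flat plywood foot 100 mm in diameter and 14 mm thick, with one upright steel pin, 6 mm in diameter with a pointed tip, in its centre; the pin rises 54 mm above the foot's top (tip 68 mm above the table). Origin: centre of the foot's underside, on the table; z up along the pin.
- stand_middle: the middle one of three fixed pin stands: round flat plywood foot 84 mm in diameter and 14 mm thick, with one upright steel pin, 6 mm in diameter with a pointed tip, in its centre; the pin rises 40 mm above the foot's top (tip 54 mm above the table). Origin: centre of the foot's underside, on the table; z up along the pin.
- stand_short: the shortest and narrowest of three fixed pin stands: round flat plywood foot 68 mm in diameter and 14 mm thick, with one upright steel pin, 6 mm in diameter with a pointed tip, in its centre; the pin rises 26 mm above the foot's top (tip 40 mm above the table). Origin: centre of the foot's underside, on the table; z up along the pin.
- bearing: guide ball bearing that must stay put: light ring with a red shield, 62 mm in diameter, 16 mm thick, loose. Origin: centre of its underside.
- cutter: cutter block that must stay put: squarish bright aluminium block about 70 x 70 x 36 mm with rounded corners, a bore and dark screws on top, loose. Origin: centre of its underside.
Mind the look-alikes: they are no part of the job. Leave any yellow look-alike of the ring_thin_b alone.

How it is judged:
By the outcome, as a careful person would: the job done as asked, in the order asked, and still so for the second after the job is handed in, with the robot touching nothing.
It also fails if it takes over 88 s, if anything falls off the work surface, if the arm or the gripper's body presses on something with over 40 N, if the wrist force passes 120 N, or if a joint passes its speed limit or range.

## Working session

There is one attempt and no reset: what is moved stays moved. The work goes in short steps, Python scripts to look and compute and a shell command to move; the robot and the scene stay as the last step left them, time stands still between calls to the robot, and variables do not carry over. Pictures are saved under pics/ and viewed, at most 14 in all, crops included, and the job is handed in when it is done.

```bash
mkdir -p pics
cat > h.py <<'E'
import numpy as np, cv2
from scipy.spatial.transform import Rotation as R
from workcell import *
def cam(name):
    m=camera_model(name)
    if name=="wrist":
        o=get_obs(); T=np.eye(4); T[:3,:3]=R.from_rotvec(o["orientation"]).as_matrix(); T[:3,3]=o["ee_pos"]
        return m,T@np.array(m["tool_from_camera"])
    T=np.eye(4); q=np.array(m["orientation"])
    T[:3,:3]=q if q.shape==(3,3) else R.from_rotvec(q).as_matrix() if q.size==3 else R.from_quat(q).as_matrix()
    T[:3,3]=m["origin"]; return m,T
def snap(name,f):
    c=cam(name); im=get_image(name); cv2.imwrite("pics/"+f,im[:,:,::-1]); return im,c
def w(T,p): return (T@np.r_[p,1])[:3]
def px2w(c,u,v,z):
    m,T=c; d=T[:3,:3]@np.array([(u-m["cx"])/m["fx"],(v-m["cy"])/m["fy"],1]); return T[:3,3]+d*(z-T[2,3])/d[2]
E
python3 - <<'E'
from h import *
o=get_obs(); print(o["t"],o["ee_pos"],o["orientation"],R.from_rotvec(o["orientation"]).as_matrix().round(3))
for n in("top","scene"):
    im,c=snap(n,n+"0.png"); print(n,c[0]); 
    if n=="top":
        for t in("ring_thick","ring_medium","ring_thin_a","stand_tall","stand_middle","stand_short","bearing","cutter"):
            print(t,[(w(c[1],r["xyz"]).round(0).tolist(),round(r["confidence"],2)) for r in pinpoint(t,n)])
print(get_obs()["t"])
E
```

```text
0.0 [282.67486929 556.82789682 238.90458867] [-7.30999113e-01 -3.05500756e+00  2.31234699e-03] [[-0.892  0.453 -0.001]
 [ 0.453  0.892 -0.001]
 [-0.    -0.002 -1.   ]]
top {'fx': 478.2133279618815, 'fy': 478.2133279618815, 'cx': 317.5619637122371, 'cy': 193.83828076221775, 'origin': array([ 256.94901996,   55.99276189, 1187.2514302 ]), 'orientation': array([-2.15276502,  2.06075446, -0.22612641])}
ring_thick []
ring_medium [([547.0, 174.0, 2.0], 0.77)]
ring_thin_a [([558.0, -38.0, 4.0], 0.74), ([431.0, 429.0, -3.0], 0.72), ([544.0, 55.0, 1.0], 0.59), ([552.0, 419.0, 0.0], 0.53), ([560.0, 321.0, -1.0], 0.52)]
stand_tall [([436.0, -108.0, -0.0], 0.69)]
stand_middle [([563.0, -179.0, -2.0], 0.56), ([486.0, -311.0, 1.0], 0.39), ([560.0, 318.0, -2.0], 0.28)]
stand_short [([486.0, -314.0, 2.0], 0.6)]
bearing []
cutter [([439.0, 72.0, 5.0], 0.83)]
scene {'fx': 441.7278813580696, 'fy': 441.7278813580696, 'cx': 313.22216826695484, 'cy': 202.0527837379628, 'origin': array([-410.78999781,  869.65408816,  569.68046969]), 'orientation': array([-0.92289328,  2.1052303 , -1.35937228])}
0.5
```

View pics/top0.png

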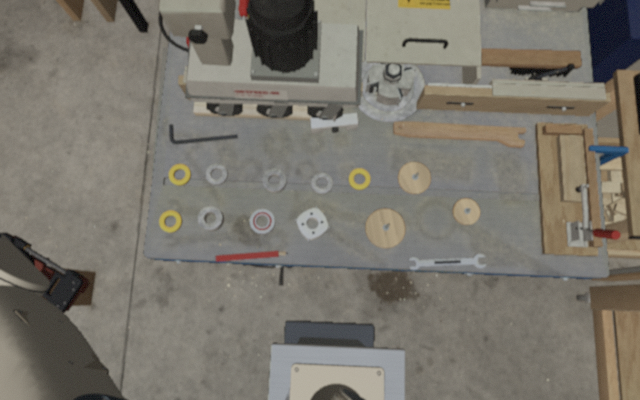

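View pics/scene0.png

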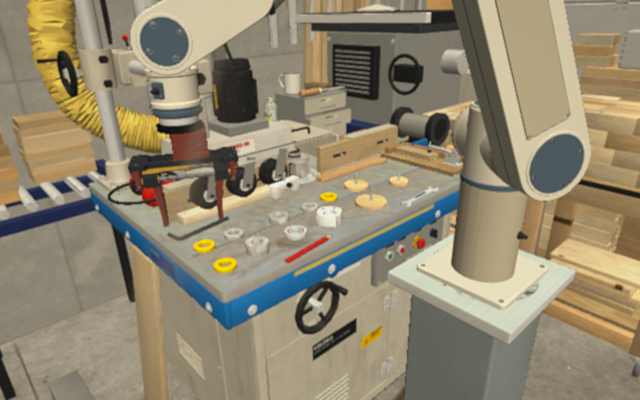

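The top view shows grey rings at (216,174), (210,217), (274,180) and (321,183). Yellow look-alikes are at (179,174), (170,221) and (359,179), the bearing at (262,221), the cutter at (312,223), and the stands at (386,228), (414,178) and (466,211). In the scene view the thick ring is at (257,243). I'll move over the rings and square the tool to the world axes.

```bash
python3 -m jog '-1 -0.52 0 0 0 -0.897 -1;-1 -0.52 0 0 0 -0.897 -1;-1 -0.52 0 0 0 -0.897 -1;-1 -0.52 0 0 0 -0.897 -1;-1 -0.52 0 0 0 -0.897 -1;-1 -0.52 0 0 0 -0.897 -1;-1 -0.52 0 0 0 -0.897 -1'
python3 - <<'E'
from h import *
o=get_obs(); print(o["t"],o["ee_pos"],o["qpos"],R.from_rotvec(o["orientation"]).as_matrix().round(3))
im,c=snap("wrist","w1.png"); print(c[0])
for t in("ring_thick","ring_medium","ring_thin_a","bearing"):
    print(t,[(w(c[1],r["xyz"]).round(0).tolist(),round(r["confidence"],2)) for r in pinpoint(t,"wrist")])
E
```

```text
t: 1.2
ee_pos: [414.5, 373.8, 239.9]
orientation: [0.003, 3.141, 0.001]
ft_force: [-0.8, 0.4, -0.2]
width: 88.0
grasp_force: 0.0
1.2 [414.53233898 373.7558754  239.86430515] [ 7.12236250e-01  3.25226458e-01  1.77945921e+00  3.50143912e-04
  1.03650776e+00 -8.56673120e-01] [[-1.     0.002  0.   ]
 [ 0.002  1.     0.   ]
 [-0.     0.    -1.   ]]
{'fx': 321.59319080610123, 'fy': 321.59319080610123, 'cx': 323.83260609708736, 'cy': 199.54795243887227, 'tool_from_camera': array([[-2.96751920e-04, -9.58140384e-01, -2.86298649e-01,
         7.78008539e+01],
       [ 9.99999932e-01, -2.21997483e-04, -2.93564595e-04,
         1.91069253e-01],
       [ 2.17718514e-04, -2.86298716e-01,  9.58140385e-01,
        -1.45293659e+02],
       [ 0.00000000e+00,  0.00000000e+00,  0.00000000e+00,
         1.00000000e+00]])}
ring_thick [([439.0, 325.0, 1.0], 0.79)]
ring_medium [([551.0, 179.0, -3.0], 0.67)]
ring_thin_a [([560.0, -37.0, 4.0], 0.98), ([545.0, 54.0, -0.0], 0.72), ([553.0, 417.0, 2.0], 0.66), ([558.0, 320.0, 1.0], 0.6)]
bearing [([440.0, 200.0, 0.0], 0.78)]
```

View pics/w1.png

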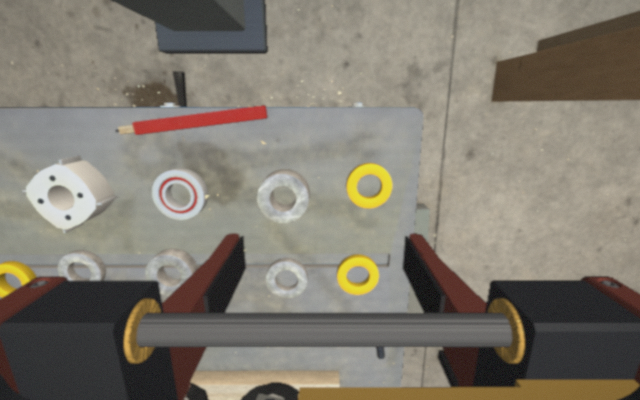

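The wrist view shows the thick ring at (283,196), the thin ring at (287,278), the medium ring at (169,268) and the other thin ring at (82,268), with the bearing and cutter alongside. The networks agree with it, so I'll refine from the masks in both cameras.

```bash
cat >> h.py <<'E'
TH={"ring_thick":30,"ring_medium":20,"ring_thin_a":12,"stand_tall":14,"stand_middle":14,"stand_short":14}
def meas(cn,ts):
    c=cam(cn); im=get_image(cn)
    for t in ts:
        for r in outline_of(t,cn):
            m=r["mask"].astype(np.uint8); k=max(cv2.findContours(m,0,2)[0],key=cv2.contourArea)
            if len(k)<8: continue
            x,y,ww,hh=cv2.boundingRect(k); (u,v)=(x+(ww-1)/2,y+(hh-1)/2)
            print(cn,t,round(r["confidence"],2),(u,v,ww,hh),px2w(c,u,v,TH[t]/2)[:2].round(1),"rgb",im[m>0].mean(0).round())
E
python3 - <<'E'
from h import *
meas("wrist",["ring_thick","ring_medium","ring_thin_a"])
meas("top",list(TH))
E
```

```text
wrist ring_thick 0.63 (282.0, 196.0, 51, 53) [441.8 325. ] rgb [178. 178. 172.]
wrist ring_medium 0.61 (169.0, 272.0, 53, 47) [546.6 173.2] rgb [160. 158. 151.]
wrist ring_medium 0.58 (285.0, 278.0, 43, 41) [555.2 324.3] rgb [175. 175. 169.]
wrist ring_thin_a 0.78 (367.5, 185.5, 44, 46) [431.  428.1] rgb [224. 206.  57.]
wrist ring_thin_a 0.77 (16.5, 278.0, 34, 37) [558.  -32.5] rgb [194. 169.  46.]
wrist ring_thin_a 0.73 (79.5, 264.5, 50, 30) [538.   55.4] rgb [163. 161. 155.]
wrist ring_thin_a 0.65 (356.0, 275.0, 41, 41) [553.  417.7] rgb [218. 198.  56.]
top ring_thick 0.94 (210.5, 218.0, 26, 25) [440.  325.8] rgb [140. 141. 138.]
top ring_medium 0.75 (274.0, 180.0, 25, 25) [545.1 175.1] rgb [134. 134. 132.]
top ring_thin_a 0.84 (321.0, 182.5, 21, 22) [544.8  55.8] rgb [147. 148. 146.]
top ring_thin_a 0.73 (359.0, 178.5, 21, 22) [559.6 -40.5] rgb [176. 163.  91.]
top ring_thin_a 0.52 (466.0, 211.0, 29, 27) [ 487.3 -311.1] rgb [169. 155. 130.]
top ring_thin_a 0.5 (216.5, 174.5, 20, 22) [554.  322.8] rgb [147. 148. 146.]
top stand_tall 0.89 (385.0, 227.5, 41, 42) [ 436.4 -108.2] rgb [164. 151. 126.]
top stand_tall 0.23 (210.5, 218.0, 26, 25) [441.3 327.6] rgb [139. 139. 136.]
top stand_middle 0.89 (414.0, 176.0, 33, 33) [ 572.1 -180.3] rgb [166. 153. 128.]
top stand_short 0.76 (465.5, 210.5, 28, 26) [ 488.3 -309.6] rgb [169. 156. 130.]
```

```bash
python3 -m jog '-0.13 -0.24 0.2 0 0 0 -1;-0.13 -0.24 0.45 0 0 0 -1;-0.13 -0.24 0.7 0 0 0 -1;-0.13 -0.24 0.9 0 0 0 -1;-0.13 -0.24 0.9 0 0 0 -1;-0.13 -0.24 0.9 0 0 0 -1'
python3 -m jog '0 0 0.1 0 0 0 -1;0 0 0.19 0 0 0 -1;0 0 0.19 0 0 0 -1;0 0 0.19 0 0 0 1;0 0 0.19 0 0 0 1;0 0 0.19 0 0 0 1;0 0 0.19 0 0 0 1;0 0 0.19 0 0 0 1'
```

```text
t: 2.6
ee_pos: [439.8, 325.8, 59.4]
orientation: [-0.0, -3.14, 0.002]
ft_force: [0.1, 0.5, -0.0]
width: 88.0
grasp_force: 0.0
t: 3.4
ee_pos: [440.7, 326.4, 22.8]
orientation: [0.001, 3.14, 0.001]
ft_force: [-1.0, -0.5, 8.9]
width: 60.0
grasp_force: 30.0
```

```bash
python3 -m jog '0 0 -0.25 0 0 0 1;0 0 -0.5 0 0 0 1;0 -0.2 -0.6 0 0 0 1;0 -0.45 -0.6 0 0 0 1;0 -0.7 -0.6 0 0 0 1;0 -0.9 -0.6 0 0 0 1;0 -1 -0.6 0 0 0 1;0 -1 -0.6 0 0 0 1'
python3 -m jog '0 -0.25 0 0 0 0 1;0 -0.5 0 0 0 0 1;0 -0.75 0 0 0 0 1;0 -1 0 0 0 0 1;0 -1 0 0 0 0 1;0 -1 0 0 0 0 1'
python3 - <<'E'
from h import *
o=get_obs(); print(o["t"],o["ee_pos"],o["qpos"])
im,c=snap("wrist","w2.png")
meas("wrist",["stand_tall","stand_middle","stand_short"])
for t in("stand_tall","stand_middle","stand_short"):
    print(t,[(w(c[1],r["xyz"]).round(0).tolist(),round(r["confidence"],2)) for r in pinpoint(t,"wrist")])
E
```

```text
t: 4.2
ee_pos: [439.5, 123.8, 141.7]
orientation: [-0.006, -3.141, 0.001]
ft_force: [-0.9, 0.5, -2.7]
width: 59.8
grasp_force: 30.0
t: 4.8
ee_pos: [440.3, -74.4, 141.7]
orientation: [0.005, 3.142, 0.001]
ft_force: [-0.2, 1.1, -2.0]
width: 60.4
grasp_force: 30.0
4.8 [440.31091548 -74.41422212 141.65724127] [-1.94313330e-01  3.23753849e-01  2.08381203e+00  5.46295150e-04
  7.34093048e-01 -1.76244164e+00]
wrist stand_tall 0.84 (285.5, 186.5, 112, 104) [ 433.7 -107.7] rgb [207. 185. 143.]
wrist stand_middle 0.57 (213.0, 283.5, 9, 10) [ 532.1 -182.6] rgb [177. 150. 111.]
wrist stand_short 0.7 (569.0, 289.0, 55, 45) [538.8 169.5] rgb [131. 128. 120.]
wrist stand_short 0.65 (74.0, 243.0, 81, 71) [ 488.6 -309.8] rgb [200. 179. 137.]
stand_tall [([441.0, -109.0, 1.0], 0.61)]
stand_middle []
stand_short [([490.0, -311.0, 1.0], 0.96), ([440.0, -107.0, 1.0], 0.64)]
```

View pics/w2.png

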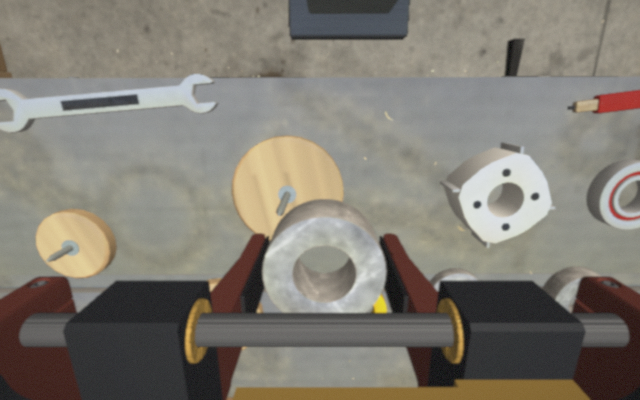

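The wrist view shows the held ring at (325,262), the tall stand's pin base at (288,190) and the short stand at (75,243). The stand positions agree, so I'll place the thick ring.

```bash
python3 -m jog '0.015 -0.17 0 0 0 0 1;0.015 -0.17 0.2 0 0 0 1;0.015 -0.17 0.36 0 0 0 1;0.015 -0.17 0.46 0 0 0 1;0.015 -0.17 0.52 0 0 0 1;0.015 -0.17 0.52 0 0 0 1;0.015 -0.17 0.52 0 0 0 1'
python3 -m jog '0 0 0.003 0 0 0 -1;0 0 0.003 0 0 0 -1;0 0 0.003 0 0 0 -1;0 0 0.003 0 0 0 -1;0 0 -0.25 0 0 0 -1;0 0 -0.5 0 0 0 -1;0 0 -0.6 0 0 0 -1;0 0 -0.6 0 0 0 -1'
python3 - <<'E'
from h import *
o=get_obs(); print(o["t"],o["ee_pos"])
im,c=snap("wrist","w3.png")
meas("wrist",["ring_thick","stand_middle","ring_medium"])
print([(w(c[1],r["xyz"]).round(0).tolist(),round(r["confidence"],2)) for r in pinpoint("ring_thick","wrist")])
E
```

```text
t: 5.9
ee_pos: [437.5, -107.9, 38.0]
orientation: [-0.001, 3.141, -0.0]
ft_force: [-0.3, -0.5, -2.0]
width: 60.3
grasp_force: 30.0
t: 6.7
ee_pos: [439.1, -108.6, 160.7]
orientation: [0.0, 3.135, -0.003]
ft_force: [-0.3, -0.6, -0.4]
width: 87.6
grasp_force: 0.0
6.7 [ 439.13059942 -108.56848479  160.73403718]
wrist ring_thick 0.98 (323.0, 196.0, 73, 75) [ 443.7 -109.1] rgb [175. 174. 166.]
wrist stand_middle 0.97 (261.0, 291.0, 71, 43) [ 550.5 -174.7] rgb [203. 180. 138.]
[([441.0, -111.0, 20.0], 0.61)]
```

View pics/w3.png

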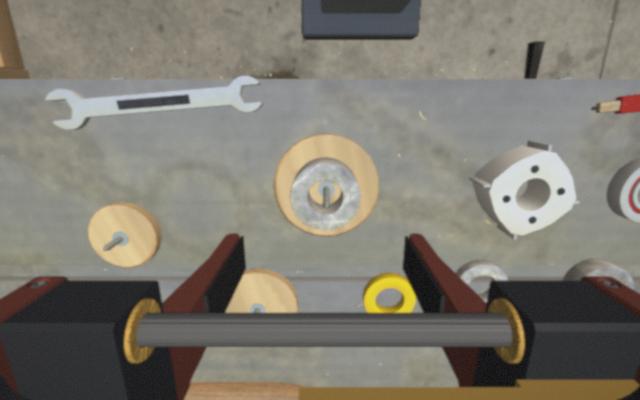

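The thick ring is flat on the tall stand with the pin through it at (325,195). The medium ring is next.

```bash
python3 -m jog '-0.1 0.2 0 0 0 0 -1;-0.2 0.4 0 0 0 0 -1;-0.3 0.6 0 0 0 0 -1;-0.4 0.8 0 0 0 0 -1;-0.5 1 0 0 0 0 -1;-0.5 1 0 0 0 0 -1;-0.5 1 0 0 0 0 -1'
python3 -m jog '-0.04 0.25 0 0 0 0 -1;-0.04 0.41 0 0 0 0 -1;-0.04 0.41 0 0 0 0 -1;-0.04 0.41 0 0 0 0 -1'
python3 - <<'E'
from h import *
o=get_obs(); print(o["t"],o["ee_pos"])
meas("wrist",["ring_medium","ring_thin_a","stand_middle"])
c=cam("wrist")
print([(w(c[1],r["xyz"]).round(0).tolist(),round(r["confidence"],2)) for r in pinpoint("ring_medium","wrist")])
E
```

```text
t: 7.7
ee_pos: [536.4, 92.6, 156.2]
orientation: [0.003, -3.139, 0.001]
ft_force: [-0.4, -0.2, 0.0]
width: 87.6
grasp_force: 0.0
t: 8.1
ee_pos: [544.1, 172.9, 156.9]
orientation: [0.0, -3.14, 0.002]
ft_force: [0.4, -0.9, -0.2]
width: 87.6
grasp_force: 0.0
8.1 [544.14362066 172.88883607 156.87940968]
wrist ring_medium 0.92 (326.0, 192.5, 67, 68) [546.4 174.9] rgb [163. 164. 159.]
wrist ring_thin_a 0.97 (200.0, 190.0, 61, 57) [545.1  54.8] rgb [175. 176. 171.]
wrist ring_thin_a 0.78 (580.0, 198.0, 67, 57) [552.9 418.5] rgb [190. 169.  49.]
wrist ring_thin_a 0.67 (613.0, 59.5, 53, 72) [430.3 418.7] rgb [175. 155.  43.]
wrist ring_thin_a 0.64 (481.0, 203.5, 61, 56) [558.5 324.4] rgb [166. 167. 161.]
wrist ring_thin_a 0.62 (103.0, 206.0, 65, 57) [561.1 -40.9] rgb [208. 186.  52.]
wrist stand_middle 0.8 (6.0, 221.0, 13, 53) [ 576.2 -138.2] rgb [134. 112.  82.]
[([551.0, 179.0, -2.0], 0.93)]
```

```bash
python3 -m jog '-0.01 0.01 0.2 0 0 0 -1;-0.01 0.01 0.42 0 0 0 -1;-0.01 0.01 0.58 0 0 0 -1;-0.01 0.01 0.68 0 0 0 -1;-0.01 0.01 0.68 0 0 0 -1;-0.01 0.01 0.68 0 0 0 1;-0.01 0.01 0.68 0 0 0 1;-0.01 0.01 0.68 0 0 0 1'
python3 -m jog '0 0 0 0 0 0 1;0 0 0 0 0 0 1'
```

```text
t: 9.15
ee_pos: [547.7, 175.9, 22.6]
orientation: [0.001, 3.14, 0.001]
ft_force: [0.0, 0.1, 0.8]
width: 67.4
grasp_force: 0.0
t: 9.35
ee_pos: [547.6, 176.0, 22.5]
orientation: [-0.0, 3.14, 0.0]
ft_force: [-0.3, -1.8, 5.1]
width: 59.1
grasp_force: 30.0
```

```bash
python3 -m jog '0 0 -0.25 0 0 0 1;0 0 -0.5 0 0 0 1;0 -0.2 -0.65 0 0 0 1;0 -0.45 -0.65 0 0 0 1;0 -0.7 -0.65 0 0 0 1;0 -0.9 -0.65 0 0 0 1;0 -1 -0.65 0 0 0 1;0 -1 -0.65 0 0 0 1'
python3 -m jog '0 -0.25 0 0 0 0 1;0 -0.45 0 0 0 0 1;0 -0.45 0 0 0 0 1;0 -0.45 0 0 0 0 1'
python3 - <<'E'
from h import *
o=get_obs(); print(o["t"],o["ee_pos"])
im,c=snap("wrist","w4.png")
meas("wrist",["stand_middle","stand_short"])
print([(w(c[1],r["xyz"]).round(0).tolist(),round(r["confidence"],2)) for r in pinpoint("stand_middle","wrist")])
E
```

```text
t: 10.15
ee_pos: [546.8, -26.4, 151.8]
orientation: [0.006, 3.142, -0.0]
ft_force: [0.4, -0.3, -1.7]
width: 59.1
grasp_force: 30.0
t: 10.55
ee_pos: [547.0, -113.7, 151.5]
orientation: [-0.002, -3.141, -0.001]
ft_force: [0.6, 0.8, -1.3]
width: 59.3
grasp_force: 30.0
10.55 [ 546.97055236 -113.6629777   151.52273702]
wrist stand_middle 0.96 (252.0, 212.0, 87, 83) [ 567.9 -181.2] rgb [207. 186. 144.]
wrist stand_short 0.79 (100.5, 126.5, 86, 80) [ 488.4 -309.5] rgb [203. 182. 139.]
[([570.0, -184.0, 1.0], 0.92)]
```

View pics/w4.png

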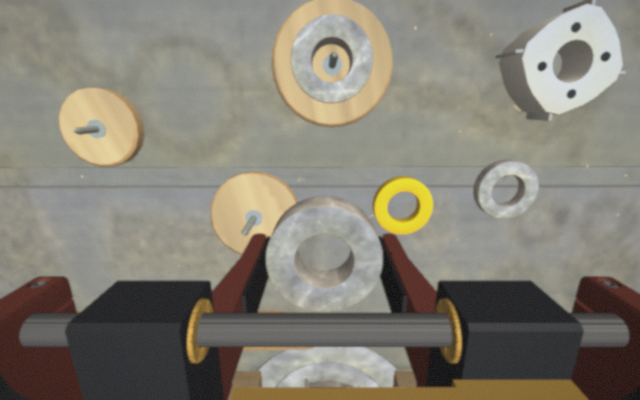

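The middle stand is at (252,212) and unobstructed; the yellow ring at (403,205) is well away from it.

```bash
python3 -m jog '-0.105 -0.2 0 0 0 0 1;-0.105 -0.337 0 0 0 0 1;-0.105 -0.337 0.2 0 0 0 1;-0.105 -0.337 0.38 0 0 0 1;-0.105 -0.337 0.5 0 0 0 1;-0.105 -0.337 0.57 0 0 0 1;-0.105 -0.337 0.57 0 0 0 1;-0.105 -0.337 0.57 0 0 0 1'
python3 -m jog '0 0 0.003 0 0 0 -1;0 0 0.003 0 0 0 -1;0 0 0.003 0 0 0 -1;0 0 0.003 0 0 0 -1;0 0 -0.25 0 0 0 -1;0 0 -0.5 0 0 0 -1;0 0 -0.6 0 0 0 -1;0 0 -0.6 0 0 0 -1'
python3 - <<'E'
from h import *
o=get_obs(); print(o["t"],o["ee_pos"])
im,c=snap("wrist","w5.png")
meas("wrist",["ring_medium"])
E
```

```text
t: 11.6
ee_pos: [568.6, -181.0, 38.0]
orientation: [-0.001, 3.141, -0.0]
ft_force: [-1.2, -0.2, -0.9]
width: 59.0
grasp_force: 30.0
t: 12.4
ee_pos: [570.3, -182.2, 161.7]
orientation: [0.0, 3.135, -0.004]
ft_force: [1.1, 0.2, 0.9]
width: 87.7
grasp_force: 0.0
12.4 [ 570.34846545 -182.22240911  161.71192362]
wrist ring_medium 0.55 (324.5, 191.0, 68, 69) [ 571.4 -181.2] rgb [164. 164. 158.]
```

View pics/w5.png

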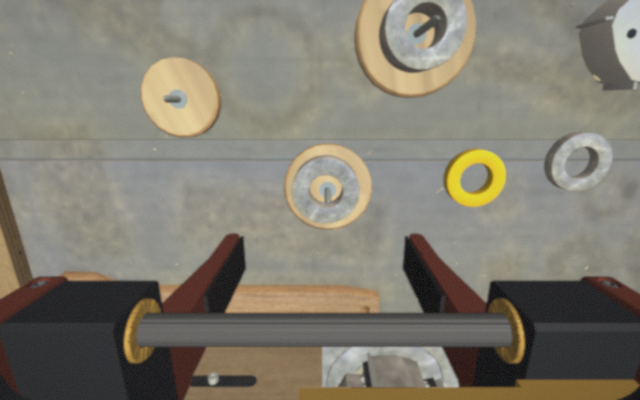

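The medium ring is seated with the pin through it at (327,190). The first thin ring, at world (545,55), is next. I'll use a partial opening because the yellow ring is close.

```bash
python3 -m jog '0.02 0.2 0 0 0 0 -0.6;0.05 0.4 0 0 0 0 -0.6;0.08 0.6 0 0 0 0 -0.6;0.1 0.8 0 0 0 0 -0.6;0.12 1 0 0 0 0 -0.6;0.12 1 0 0 0 0 -0.6;0.12 1 0 0 0 0 -0.6'
python3 -m jog '0 0.18 0 0 0 0 -0.6;0 0.18 0 0 0 0 -0.6;0 0.18 0 0 0 0 -0.6'
python3 - <<'E'
from h import *
o=get_obs(); print(o["t"],o["ee_pos"])
meas("wrist",["ring_thin_a"])
E
```

```text
t: 13.25
ee_pos: [543.2, 19.2, 156.2]
orientation: [0.003, -3.139, 0.0]
ft_force: [0.1, 0.2, -0.8]
width: 70.6
grasp_force: 0.0
t: 13.55
ee_pos: [543.9, 53.7, 157.0]
orientation: [0.0, -3.14, 0.001]
ft_force: [0.3, -0.8, 0.5]
width: 69.9
grasp_force: 0.0
13.55 [543.92549256  53.74900132 156.96445526]
wrist ring_thin_a 0.84 (326.0, 190.0, 57, 59) [545.   55.8] rgb [181. 183. 178.]
wrist ring_thin_a 0.8 (605.5, 203.5, 68, 58) [558.5 325.4] rgb [152. 152. 146.]
wrist ring_thin_a 0.7 (226.5, 206.5, 62, 58) [561.5 -40.4] rgb [217. 198.  60.]
```

```bash
python3 -m jog '-0.005 0.005 0.2 0 0 0 -0.6;-0.005 0.005 0.42 0 0 0 -0.6;-0.005 0.005 0.58 0 0 0 -0.6;-0.005 0.005 0.69 0 0 0 -0.6;-0.005 0.005 0.69 0 0 0 -0.6;-0.005 0.005 0.69 0 0 0 1;-0.005 0.005 0.69 0 0 0 1;-0.005 0.005 0.69 0 0 0 1'
python3 -m jog '0 0 0 0 0 0 1;0 0 0 0 0 0 1'
```

```text
t: 14.45
ee_pos: [545.1, 55.1, 19.8]
orientation: [0.001, 3.142, -0.0]
ft_force: [-0.8, -0.0, -0.5]
width: 54.2
grasp_force: 30.0
t: 14.65
ee_pos: [545.1, 55.5, 19.8]
orientation: [0.0, 3.141, -0.0]
ft_force: [0.2, 0.2, -0.5]
width: 54.4
grasp_force: 30.0
```

```bash
python3 -m jog '0 0 -0.25 0 0 0 1;0 0 -0.5 0 0 0 1;0.05 -0.2 -0.65 0 0 0 1;0.1 -0.45 -0.65 0 0 0 1;0.2 -0.7 -0.65 0 0 0 1;0.28 -0.9 -0.65 0 0 0 1;0.28 -1 -0.65 0 0 0 1;0.28 -1 -0.65 0 0 0 1'
python3 -m jog '0 -0.25 0 0 0 0 1;0 -0.45 0 0 0 0 1;0 -0.55 0 0 0 0 1;0 -0.55 0 0 0 0 1;0 -0.55 0 0 0 0 1'
python3 - <<'E'
from h import *
o=get_obs(); print(o["t"],o["ee_pos"],o["qpos"])
im,c=snap("wrist","w6.png")
meas("wrist",["stand_short"])
print([(w(c[1],r["xyz"]).round(0).tolist(),round(r["confidence"],2)) for r in pinpoint("stand_short","wrist")])
E
```

```text
t: 15.45
ee_pos: [488.8, -146.7, 150.0]
orientation: [0.006, 3.141, -0.001]
ft_force: [-0.2, -0.8, -0.4]
width: 54.4
grasp_force: 30.0
t: 15.95
ee_pos: [489.0, -253.3, 149.4]
orientation: [-0.0, -3.141, -0.001]
ft_force: [0.1, 0.5, -2.1]
width: 54.6
grasp_force: 30.0
15.95 [ 489.0426332  -253.33824445  149.42496782] [-4.99769945e-01  4.39717199e-01  1.85704759e+00  4.91389296e-04
  8.45696458e-01 -2.07062653e+00]
wrist stand_short 0.77 (262.0, 191.0, 75, 73) [ 488.8 -309.9] rgb [215. 195. 150.]
[([489.0, -311.0, 1.0], 0.95)]
```

View pics/w6.png

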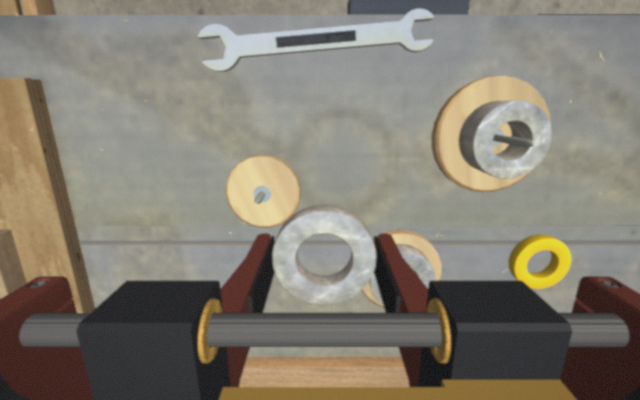

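The short stand is clear at (262,191) and the held thin ring is at (324,255). Placing it now.

```bash
python3 -m jog '0 -0.2 0 0 0 0 1;0 -0.284 0 0 0 0 1;0 -0.284 0.2 0 0 0 1;0 -0.284 0.38 0 0 0 1;0 -0.284 0.5 0 0 0 1;0 -0.284 0.572 0 0 0 1;0 -0.284 0.572 0 0 0 1;0 -0.284 0.572 0 0 0 1'
python3 -m jog '0 0 0.002 0 0 0 -0.6;0 0 0.002 0 0 0 -0.6;0 0 0.002 0 0 0 -0.6;0 0 0.002 0 0 0 -0.6;0 0 -0.25 0 0 0 -0.6;0 0 -0.5 0 0 0 -0.6;0 0 -0.6 0 0 0 -0.6;0 0 -0.6 0 0 0 -0.6'
python3 - <<'E'
from h import *
o=get_obs(); print(o["t"],o["ee_pos"])
im,c=snap("wrist","w7.png")
meas("wrist",["ring_thin_a"])
E
```

```text
t: 16.95
ee_pos: [489.5, -311.2, 35.8]
orientation: [-0.0, 3.141, -0.0]
ft_force: [0.9, 0.2, -0.6]
width: 54.5
grasp_force: 30.0
t: 17.75
ee_pos: [491.0, -312.5, 159.2]
orientation: [0.0, 3.136, -0.006]
ft_force: [0.1, 0.6, 0.8]
width: 70.2
grasp_force: 0.0
17.75 [ 491.04978001 -312.53948438  159.20348094]
wrist ring_thin_a 0.8 (324.0, 192.5, 61, 60) [ 494.1 -311.8] rgb [187. 187. 181.]
wrist ring_thin_a 0.69 (592.5, 255.0, 62, 49) [559.7 -40. ] rgb [188. 167.  46.]
```

View pics/w7.png

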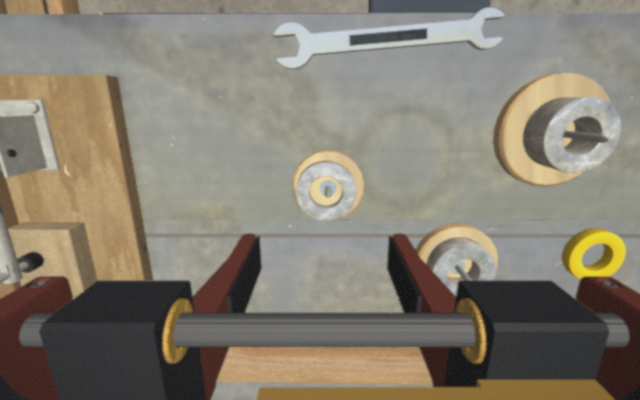

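The first thin ring is on the short pin at (327,190). The second thin ring, at about (558,325), is next.

```bash
python3 -m jog '0 0.25 0 0 0 0 -0.6;0 0.5 0 0 0 0 -0.6;0 0.75 0 0 0 0 -0.6;0 1 0 0 0 0 -0.6;0 1 0 0 0 0 -0.6'
python3 -m jog '-0.1 0.25 0 0 0 0 -0.6;-0.2 0.5 0 0 0 0 -0.6;-0.3 0.75 0 0 0 0 -0.6;-0.3 1 0 0 0 0 -0.6;-0.3 1 0 0 0 0 -0.6'
python3 -m jog '0 0.25 0 0 0 0 -0.6;0 0.5 0 0 0 0 -0.6;0 0.75 0 0 0 0 -0.6;0 1 0 0 0 0 -0.6;0 1 0 0 0 0 -0.6;0 1 0 0 0 0 -0.6'
python3 - <<'E'
from h import *
o=get_obs(); print(o["t"],o["ee_pos"])
im,c=snap("wrist","w8.png")
meas("wrist",["ring_thin_a"])
E
```

```text
t: 18.4
ee_pos: [487.0, -106.2, 153.4]
orientation: [0.008, -3.137, -0.003]
ft_force: [-0.3, -0.3, 0.6]
width: 70.2
grasp_force: 0.0
t: 18.9
ee_pos: [549.1, 92.1, 153.7]
orientation: [0.005, -3.14, -0.0]
ft_force: [0.1, 0.1, 0.7]
width: 70.2
grasp_force: 0.0
t: 19.5
ee_pos: [548.6, 288.3, 153.7]
orientation: [0.003, -3.139, 0.003]
ft_force: [-0.4, -0.5, 0.3]
width: 70.2
grasp_force: 0.0
19.5 [548.56687657 288.29999235 153.73430945]
wrist ring_thin_a 0.77 (363.0, 200.0, 59, 59) [558.5 324.4] rgb [181. 182. 177.]
wrist ring_thin_a 0.61 (8.0, 204.0, 17, 47) [562.6 -15.2] rgb [166. 143.  41.]
wrist ring_thin_a 0.57 (462.0, 194.5, 63, 60) [553.1 417.9] rgb [211. 192.  58.]
wrist ring_thin_a 0.56 (492.0, 54.0, 73, 73) [430.8 428.1] rgb [202. 185.  54.]
wrist ring_thin_a 0.5 (63.0, 59.0, 127, 119) [434.5  67.1] rgb [181. 182. 176.]
```

View pics/w8.png

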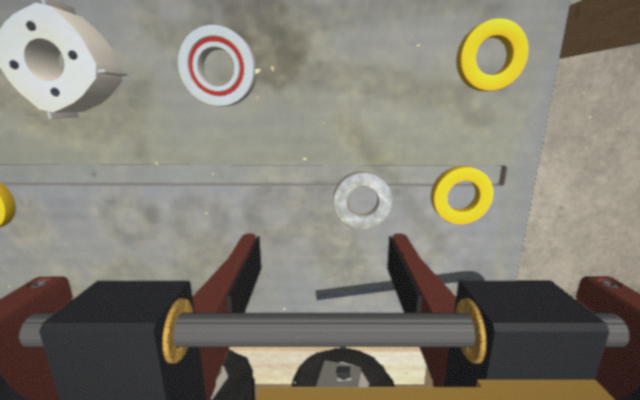

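The target ring is at (363,200) with the yellow one at (462,195), and there is finger room at partial opening. The feeder wheels, at the bottom of the picture, are clear in x.

```bash
python3 -m jog '-0.045 0.178 0 0 0 0 -0.6;-0.045 0.178 0.2 0 0 0 -0.6;-0.045 0.178 0.42 0 0 0 -0.6;-0.045 0.178 0.58 0 0 0 -0.6;-0.045 0.178 0.676 0 0 0 -0.6;-0.045 0.178 0.676 0 0 0 -0.6;-0.045 0.178 0.676 0 0 0 1;-0.045 0.178 0.676 0 0 0 1'
python3 -m jog '0 0 0 0 0 0 1;0 0 0 0 0 0 1;0 0 0 0 0 0 1'
```

```text
t: 20.45
ee_pos: [558.4, 323.0, 20.2]
orientation: [-0.003, -3.141, 0.0]
ft_force: [0.2, -0.2, -0.7]
width: 57.6
grasp_force: 0.0
t: 20.75
ee_pos: [558.1, 324.2, 20.2]
orientation: [0.0, 3.142, -0.0]
ft_force: [-0.1, -0.7, -0.2]
width: 54.2
grasp_force: 30.0
```

```bash
python3 -m jog '0 0 -0.25 0 0 0 1;0 0 -0.5 0 0 0 1;0.05 -0.2 -0.65 0 0 0 1;0.1 -0.45 -0.65 0 0 0 1;0.2 -0.7 -0.65 0 0 0 1;0.3 -0.9 -0.65 0 0 0 1;0.34 -1 -0.65 0 0 0 1;0.34 -1 -0.65 0 0 0 1'
python3 -m jog '0 -0.25 0 0 0 0 1;0 -0.5 0 0 0 0 1;0 -0.75 0 0 0 0 1;0 -1 0 0 0 0 1;0 -1 0 0 0 0 1'
python3 -m jog '0 -0.25 0 0 0 0 1;0 -0.5 0 0 0 0 1;0 -0.75 0 0 0 0 1;0 -0.9 0 0 0 0 1;0 -0.9 0 0 0 0 1;0 -0.9 0 0 0 0 1'
python3 - <<'E'
from h import *
o=get_obs(); print(o["t"],o["ee_pos"])
meas("wrist",["stand_short"])
E
```

```text
t: 21.55
ee_pos: [488.4, 122.2, 150.1]
orientation: [-0.005, -3.14, 0.001]
ft_force: [0.3, 0.9, -0.6]
width: 53.8
grasp_force: 30.0
t: 22.05
ee_pos: [491.6, -79.8, 150.5]
orientation: [0.008, 3.139, -0.002]
ft_force: [1.0, -0.5, -1.3]
width: 53.7
grasp_force: 30.0
t: 22.65
ee_pos: [490.8, -255.0, 149.9]
orientation: [0.001, 3.142, 0.001]
ft_force: [-0.2, 0.5, -1.2]
width: 53.8
grasp_force: 30.0
22.65 [ 490.78075746 -255.01232053  149.85244146]
wrist stand_short 0.7 (264.5, 188.0, 74, 71) [ 487.9 -309.7] rgb [206. 188. 149.]
```

```bash
python3 -m jog '0.005 -0.2 0 0 0 0 1;0.005 -0.278 0 0 0 0 1;0.005 -0.278 0.2 0 0 0 1;0.005 -0.278 0.36 0 0 0 1;0.005 -0.278 0.46 0 0 0 1;0.005 -0.278 0.513 0 0 0 1;0.005 -0.278 0.513 0 0 0 1;0.005 -0.278 0.513 0 0 0 1'
python3 -m jog '0 0 0.002 0 0 0 -0.6;0 0 0.002 0 0 0 -0.6;0 0 0.002 0 0 0 -0.6;0 0 0.002 0 0 0 -0.6;0 0 -0.25 0 0 0 -0.6;0 0 -0.5 0 0 0 -0.6;0 0 -0.6 0 0 0 -0.6;0 0 -0.6 0 0 0 -0.6'
python3 - <<'E'
from h import *
o=get_obs(); print(o["t"],o["ee_pos"])
im,c=snap("wrist","w9.png"); snap("scene","s9.png"); snap("top","t9.png")
a=cv2.imread("pics/s9.png")[140:280,180:480]; cv2.imwrite("pics/s9c.png",cv2.resize(a,None,fx=2.6,fy=2.6))
E
```

```text
t: 23.55
ee_pos: [489.7, -310.7, 47.9]
orientation: [-0.001, 3.141, -0.0]
ft_force: [0.2, 0.4, -1.1]
width: 53.9
grasp_force: 30.0
t: 24.35
ee_pos: [491.0, -312.5, 171.3]
orientation: [0.0, 3.136, -0.006]
ft_force: [0.2, -0.7, 0.5]
width: 70.0
grasp_force: 0.0
24.35 [ 490.97272488 -312.53723713  171.32262597]
```

View pics/w9.png

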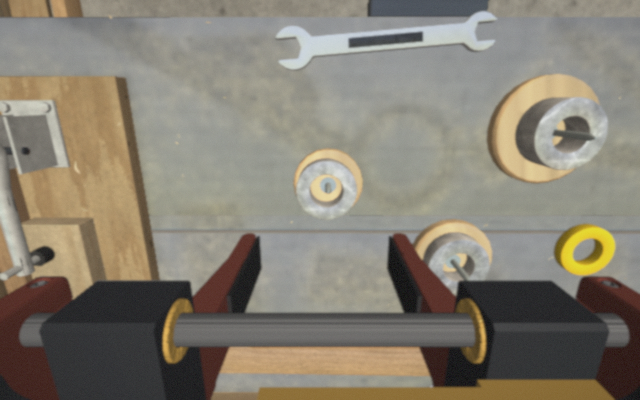

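View pics/s9c.png

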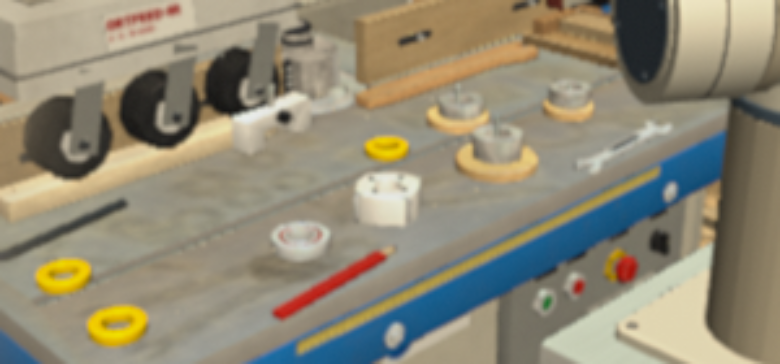

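All four rings are flat on their pins: two stacked on the short stand at (327,188), medium at (457,262) and thick at (570,132). The bearing and cutter are where they were, and the gripper is clear.

```bash
python3 -m jog '0 0 0 0 0 0 -0.6;0 0 0 0 0 0 -0.6'; python3 -c "from workcell import close_job; print(close_job())"
```

```text
t: 24.7
ee_pos: [488.3, -310.8, 166.0]
orientation: [-0.0, -3.139, -0.002]
ft_force: [0.1, -0.3, 0.7]
width: 70.5
grasp_force: 0.0
the job is handed in; nothing more can be done
None
```

The job is handed in at 24.7 s: the thick ring is on the tall pin, the medium ring on the middle pin and both thin rings are stacked on the short pin, with the bearing, cutter and yellow rings left untouched.

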